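# Hold the candle-jar nest open at the green mark

### The job

Take the black pull knob with the red cap out of the tray of fittings and push it fully down onto the stud on the jar nest's sprung slide. Then, by the knob, pull the slide out until its yellow pointer stands within the width of the green index block, and finish still holding the knob there against the spring, so that the next jar can be put in. Leave the other fittings, the loose jars and the tin standing where they are.

Things in the scene. Friction and masses are not known exactly. Their poses are not given: they have to be found in the camera images.
- knob: push-on pull knob: an upright cylinder 30 mm in diameter and 62 mm tall, black with a 12 mm thick red cap, 60 to 130 g; it stands upright in the tray. Origin at the centre of its underside, z up along its axis. Its underside has a round socket 19 mm wide and 28 mm deep, on the axis
- tray: low wooden tray, 186 x 266 x 25 mm (own x by y by height), floor and walls 5 mm thick, fixed; origin under its centre. Five fittings stand in it 72 mm or more apart (centres), their centres at least 40 mm from the walls; which stands where varies
- nest: jar nest, fixed: aluminium base plate 300 x 150 x 12 mm (own x from -130 to +170 mm, y -75 to +75), with a blue V block (70 mm high) at its +x end, and two steel guide rails (top 34 mm above the table) along own x at y = +-34 mm, x from -120 to +30. The slide runs between the rails along own x and is pulled towards own -x, roughly towards the robot. Origin on the table under the point 20 mm to -x of the base plate's centre; its z is up
- slide (a joint): travel in m of the sprung slide: 0 = home (pushed to +x by the spring, as at the start), grows as it is pulled towards the nest's -x, stop at 0.085. The spring pulls back with about 3 N at home and 9 N at 65 mm, and the slide goes home if it is let go
- stud (a point): point on the axis of the slide's upright stud at its foot, level with the slide's flat top (28 mm above the table). The stud is dark steel, 13 mm in diameter, 24 mm high with a tapered top; the slide around it is 50 mm wide and the knob's underside rests on it when fully down. Moves with the slide; axes as those of the nest. The slide's blue jaw (90 mm wide, top 71 mm above the table) begins 105 mm to +x of it
- pointer (a point): tip of the slide's yellow pointer, 39 mm above the table, 53 mm to the nest's +y of the slide's middle; moves with the slide, 50 mm to +x of the stud. Axes as those of the nest
- index: green index block, 12 mm wide (nest's x) x 18 mm x 24 mm high, fixed on the nest's base plate beside the slide, beyond the pointer's tip in y; origin at the centre of its underside, axes as those of the nest. Where it sits along x varies: the pointer must travel 35 to 65 mm from home to be level with its middle
- bolt: bystander in the tray: steel bolt standing on its head, head 32 mm wide, 52 mm tall; origin at its foot
- bush: bystander in the tray: brass ring 36 mm wide, 30 mm tall; origin at its foot
- foot: bystander in the tray: black cylinder with a grey top, 34 mm wide, 47 mm tall, no socket; origin at its foot
- cap: bystander in the tray: copper disc 40 mm wide, 22 mm tall; origin at its foot
- amber_jar: bystander: empty amber glass jar 74 mm wide, 90 mm tall, on the table; origin at its foot
- green_jar: bystander: empty green glass jar 74 mm wide, 90 mm tall, on the table; origin at its foot
- tin: bystander: small round tin 70 mm wide, 50 mm tall, on the table; origin at its foot
There are look-alikes about, which are no part of the job. Leave any turquoise look-alike of the knob alone.

How it is judged:
On the way, in this order (a step that is already met when the one before it is completed fails the run):
1. the knob is fully down on the slide's stud (z of knob in the frame of stud between -0.005 and 0.006 m and horizontal distance between knob and stud below 0.007 m and angle between knob's own z axis and vertical below 0.3 rad), for 0.2 s.
2. the slide has been pulled out so that its pointer stands within the width of the green index block (x of pointer in the frame of index between -0.006 and 0.006 m and z of knob in the frame of stud between -0.005 and 0.01 m and horizontal distance between knob and stud below 0.008 m and angle between knob's own z axis and vertical below 0.3 rad), for 0.2 s.
At the end, for the whole second after the job is handed in: The pointer stands within 6 mm of the middle of the green index block and does not move (under 10 mm/s); the knob is on the stud (axes within 8 mm, underside no more than 10 mm above the slide, tilted less than 0.3 rad); the fingers hold the knob and the knob pulls on the slide (each over 2 N) (all of step 2 and velocity of joint slide between -0.01 and 0.01 m/s and contact force between knob and the fingers above 2 N and contact force between knob and nest above 2 N); the arm keeps its last pose, push and grip.
It fails at once if another fitting in the tray was shoved more than 30 mm or knocked over (distance of any of bolt, bush, foot, cap from where it was at the start of the episode above 0.03 m or angle between any of bolt, bush, foot, cap's own z axis and vertical above 0.5 rad).
It fails at once if a loose jar or the tin was shoved more than 30 mm or knocked over (distance of any of amber_jar, green_jar, tin from where it was at the start of the episode above 0.03 m or angle between any of amber_jar, green_jar, tin's own z axis and vertical above 0.5 rad).
It also fails if it takes over 45 s, if anything falls off the work surface, if the arm or the gripper's body presses on something with over 40 N, if the wrist force passes 120 N, or if a joint passes its speed limit or range.

### The arm

A 6-joint arm with a two-finger parallel gripper is mounted at the origin on the work surface. World frame = base frame: x ahead of the robot, y to its left, z up, the work surface at z = 0. Lengths are in m, angles in rad, forces in N, time in s.
With the tool pointing down it reaches from about 0.225 to 0.875 m from the base axis. Payload 3.4 kg.
Tool frame: the origin (TCP) lies at the very end of the fingers, on their centre line; the grasp point (between the pads) lies 19 mm behind it (manip.grasp_offset is the distance from the TCP to the grasp point, in m); x points along the fingers, y is the direction in which the jaws open and shut, and the axes are right-handed (so a half turn about x gives the same grasp; the last joint's range is limited). The gripper opens to 85 mm and grips with 20 to 120 N. Pads are 22 mm wide; open, the fingers measure 114 mm over their backs; the gripper's body (76 mm by 85 mm) begins 54 mm behind the grasp point. The pads swing forward as they close: fully open they stand 13 mm farther back than shut.
Start: joints at [1.047, 0.276, 1.505, -0, 1.361, -0.121], TCP at [0.225, 0.529, 0.231] pointing down, gripper open.
Joint ranges: [-2.89, 2.89], [-0.75, 2.08], [0.22, 2.7], [-1.18, 4.32], [0.11, 2.71], [-2.7, 2.7]. Speed limits (rad/s): [2.57, 2.57, 3.14, 3.14, 3.14, 3.14].

### API

Orientations are given as a unit quaternion [w, x, y, z].
In Python, from rig import manip gives the robot as it stands.
- The arm moves only by the tool step_arm, never from a script. Its argument "increments" is a list of rows, each an object with "grip": the opening, from 0 (shut) to 1 (fully open); "delta_pos": the shift along the world's x, y, z in m, a list of three; "twist": the turn about the world's z in degrees. A call has 1 to 10 rows; each row shifts and turns the commanded pose from where the row before left it; what a row does not reach is not made up. A row lasts 1/12 s, in which the tool goes at most 41.7 mm and 7.16 degrees, less where a joint would pass 70% of its speed; a pose out of reach is approached as far as the arm can. A call with a gripper value outside its range is refused whole. The fingers move at their own pace and stop on an object; "force" is the grip in N (left out, the last holds). Time passes only in rows, so rows that do not move let the fingers close. It gives the time, the measured TCP pose, the force and the opening at its end, in the units of the state.
- manip.get_state(): the state, without advancing time (a new reading comes with each control period).
- manip.get_image(name): name is "side" or "top" or "wrist"; returns a dict with "img" (400x640x3 uint8, red, green, blue), "fx", "fy", "cx", "cy" (pixels), "rvec" (rotation vector, rad) and "tvec" (3), from world to camera coordinates, as OpenCV has them; the wrist camera has in their place "mount" (4x4, takes a point from camera to tool coordinates, whose origin is the TCP and whose axes are the tool frame's). Camera axes: x right, y down, z forward; pixel columns grow to the right and rows downward; lengths in m; the calibration is good to about 2 mm. A picture is of the moment at which its call begins: read the wrist's pose just before it. There is no depth.
- manip.sign_off(): hands the job in, once; it reports no verdict.
The state is a dict: "clock": time; "qpos": joint angles; "qd": joint speeds; "effort": joint torques, N m; "position": TCP position; "ee_rot": TCP orientation; "contact_force": force on the tool from outside, world axes, zero at the start; "moment": the same for the moment, N m; "width": finger opening in m.
Only numpy, scipy, OpenCV 4.12 (cv2) and the standard library are available. Lean on these libraries where they do the work, as an engineer would, in place of code of your own. Each camera call takes 0.05 s, during which the arm holds its last target. There are 200 camera calls.

## Working session

There is one attempt and no reset: what is moved stays moved. The work goes in short steps, Python scripts to look and compute and a tool call to move; the robot and the scene stay as the last step left them, time stands still between calls to the robot, and variables do not carry over. Pictures are saved under pics/ and viewed, about 8 in all and at most 12, crops included, and the job is handed in when it is done.

Besides the shell and the picture viewer there is one more tool, called after "Request:" as name([rows], argument=value, ...), one row to a line, values as JSON. step_arm: Moves the arm, as the interface text tells. Its arguments: {"type":"object","properties":{"increments":{"type":"array"},"force":{"type":"number"}},"required":["increments"]}

```bash
mkdir -p pics; ls; cat > h.py <<'E'
import numpy as np, cv2
from rig import manip
from scipy.spatial.transform import Rotation as R
def shot(n):
    s=manip.get_state(); d=manip.get_image(n)
    K=np.array([[d["fx"],0,d["cx"]],[0,d["fy"],d["cy"]],[0,0,1.]])
    if "mount" in d:
        T=np.eye(4); q=s["ee_rot"]; T[:3,:3]=R.from_quat([q[1],q[2],q[3],q[0]]).as_matrix(); T[:3,3]=s["position"]
        T=T@np.array(d["mount"]); Rc=T[:3,:3]; c=T[:3,3]
    else:
        Rm=cv2.Rodrigues(np.array(d["rvec"],float))[0]; Rc=Rm.T; c=-Rc@np.array(d["tvec"],float).ravel()
    return dict(img=np.array(d["img"]),K=K,Rc=Rc,c=c)
def ray(s,u,v): return s["Rc"]@np.linalg.inv(s["K"])@[u,v,1.]
def onz(s,u,v,z): d=ray(s,u,v); return s["c"]+d*(z-s["c"][2])/d[2]
def tri(a,b):  # [(s,u,v),...]
    A=np.zeros((3,3));y=np.zeros(3)
    for s,u,v in (a,b):
        d=ray(s,u,v);d/=np.linalg.norm(d);P=np.eye(3)-np.outer(d,d);A+=P;y+=P@s["c"]
    return np.linalg.solve(A,y)
def proj(s,p):
    q=s["K"]@s["Rc"].T@(np.array(p)-s["c"]); return q[:2]/q[2]
def save(s,f): cv2.imwrite("pics/"+f,cv2.cvtColor(s["img"],cv2.COLOR_RGB2BGR))
E
python3 - <<'E'
from h import *
import pickle
S={n:shot(n) for n in("side","top","wrist")}
pickle.dump(S,open("S0.pkl","wb"))
for n in S: save(S[n],n+"0.png"); print(n,S[n]["c"].round(3),S[n]["Rc"][:,2].round(3))
print(manip.get_state())
E
```

```text
pics
side [0.251 0.921 0.632] [ 0.218 -0.825 -0.522]
top [0.424 0.017 1.325] [ 0.075 -0.01  -0.997]
wrist [0.16  0.556 0.372] [ 0.256 -0.111 -0.96 ]
{'clock': 0.15, 'qpos': array([ 1.04700528e+00,  2.76427671e-01,  1.50586074e+00, -2.03008590e-05,
        1.36069938e+00, -1.21020073e-01]), 'qd': array([ 0.00041521, -0.00060106, -0.00371466, -0.00046236, -0.00129177,
        0.00120149]), 'effort': array([ 1.45352528e-04, -4.17144799e+01, -2.46032417e+01, -2.84896523e-04,
        7.64216005e-03, -1.95919944e-05]), 'position': array([0.2251997 , 0.52862351, 0.23064367]), 'ee_rot': array([ 0.69266693,  0.14096888,  0.69296619, -0.14190901]), 'contact_force': array([-0.59944133,  0.30684456,  0.51249617]), 'moment': array([-0.00540623, -0.09295593,  0.01524305]), 'width': 0.08524384952166258}
```

View pics/top0.png

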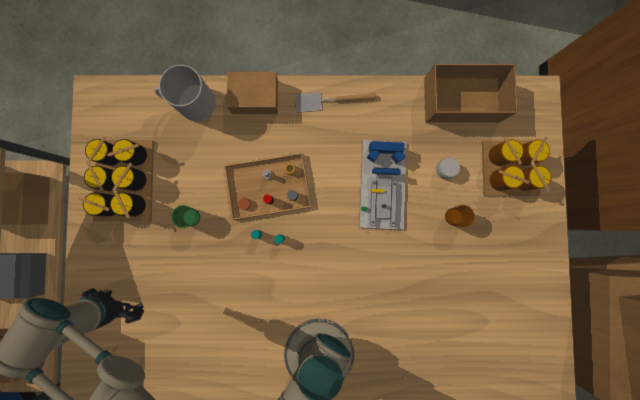

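View pics/side0.png

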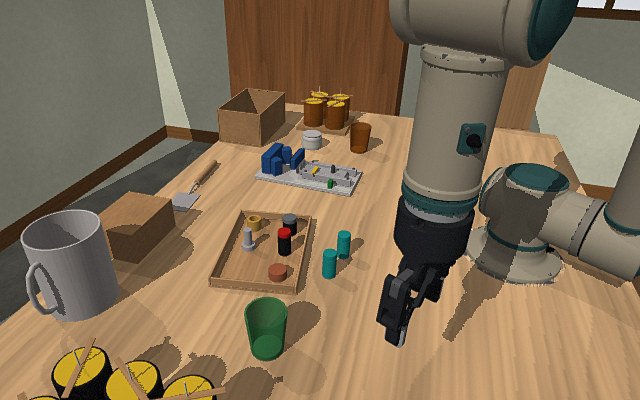

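Top view: the tray is around (270,187) and the nest around (384,185). Candidates for the knob, by top pixel:
- Red-capped black cylinder in the tray at (268,199), side (285,240).
- Black foot with grey top at (292,195).
- Copper cap at (245,203).
- Turquoise look-alikes at (257,234) and (280,240), outside the tray.

The red-capped one fits the description. I'll check it in a close crop and measure it.

```bash
python3 - <<'E'
from h import *
import pickle
S=pickle.load(open("S0.pkl","rb"))
t,s=S["top"],S["side"]
c=cv2.resize(t["img"][130:245,220:415],None,fx=4,fy=4,interpolation=cv2.INTER_CUBIC)
cv2.imwrite("pics/c1.png",c[:,:,::-1])
def red(im,box):
    h=cv2.cvtColor(im,cv2.COLOR_RGB2HSV).astype(int); m=((h[...,0]<4)|(h[...,0]>176))&(h[...,1]>200)&(h[...,2]>90)
    x0,y0,x1,y1=box; z=np.zeros_like(m); z[y0:y1,x0:x1]=m[y0:y1,x0:x1]; return np.argwhere(z)[:,::-1]
a=red(t["img"],(225,155,320,220)); b=red(s["img"],(210,200,320,300))
print(len(a),a.mean(0),a.min(0),a.max(0),len(b),b.mean(0),b.min(0),b.max(0),t["K"][0,0],s["K"][0,0])
print(onz(t,*a.mean(0),.067), tri((t,*a.mean(0)),(s,*b.mean(0))))
E
```

```text
49 [267.48979592 198.71428571] [264 195] [271 202] 113 [283.53982301 232.33628319] [278 227] [290 238] 389.503643939247 433.6112533147471
[0.5109198  0.16633786 0.067     ] [0.51206568 0.16720224 0.0615275 ]
```

View pics/c1.png

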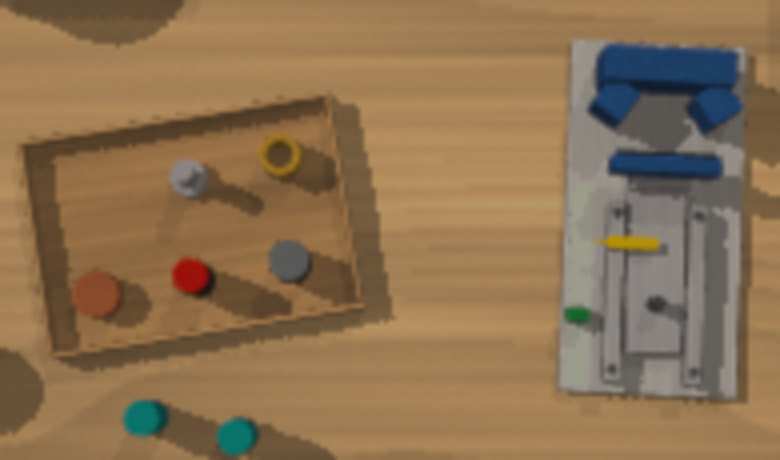

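The crop confirms the choice: the red cap is at (191,277), the grey-topped foot at (289,262), the bolt at (188,178), the copper cap at (97,295), and the turquoise ones are outside. On the nest, the stud is at (657,304), the pointer tip at (598,242) and the green index at (577,315).

```bash
python3 - <<'E'
from h import *
import pickle
S=pickle.load(open("S0.pkl","rb"))
t=S["top"]
for n,u,v,z in [("stud",657,304,.052),("ptr",598,242,.039),("idx",577,315,.036),("plTL",573,40,.012),("plBL",558,390,.012),("plBR",737,400,.012),("foot",289,262,.052),("bolt",188,178,.057),("cap",97,295,.027),("trayBL",55,355,.025),("trayBR",362,308,.025)]:
    print(n,onz(t,220+(u+.5)/4-.5,130+(v+.5)/4-.5,z).round(4))
q=manip.get_state()["ee_rot"];print(R.from_quat([q[1],q[2],q[3],q[0]]).as_matrix().round(3)); print(S["wrist"]["K"][0,0],manip.grasp_offset)
E
```

```text
stud [ 0.4881 -0.2129  0.052 ]
ptr [ 0.5404 -0.1671  0.039 ]
idx [ 0.48   -0.1493  0.036 ]
plTL [ 0.7164 -0.1519  0.012 ]
plBL [ 0.418  -0.1356  0.012 ]
plBR [ 0.409  -0.2863  0.012 ]
foot [0.5235 0.0884 0.052 ]
bolt [0.5923 0.1708 0.057 ]
cap [0.4984 0.2496 0.027 ]
trayBL [0.4486 0.2843 0.025 ]
trayBR [0.4869 0.029  0.025 ]
[[-0.001  0.392  0.92 ]
 [-0.001  0.92  -0.392]
 [-1.    -0.001 -0.   ]]
325.1061811609582 0.0187
```

Request:
step_arm([
  {"grip": 1,"delta_pos": [0.025,-0.033,0],"twist": 0},
  {"grip": 1,"delta_pos": [0.025,-0.033,0],"twist": 0},
  {"grip": 1,"delta_pos": [0.025,-0.033,0],"twist": 0},
  {"grip": 1,"delta_pos": [0.025,-0.033,0],"twist": 0},
  {"grip": 1,"delta_pos": [0.025,-0.033,0],"twist": 0},
  {"grip": 1,"delta_pos": [0.025,-0.033,0],"twist": 0},
  {"grip": 1,"delta_pos": [0.025,-0.033,0],"twist": 0},
  {"grip": 1,"delta_pos": [0.025,-0.033,0],"twist": 0},
  {"grip": 1,"delta_pos": [0.025,-0.033,0],"twist": 0},
  {"grip": 1,"delta_pos": [0.025,-0.033,0],"twist": 0},
])

```text
clock: 0.98
position: [0.4761, 0.1971, 0.2313]
ee_rot: [0.693, 0.142, 0.693, -0.141]
contact_force: [0.7, 1.3, -0.6]
width: 0.0855
```

```bash
python3 - <<'E'
from h import *
import pickle
w=shot("wrist"); pickle.dump(w,open("w1.pkl","wb")); save(w,"w1.png")
print(manip.get_state()["qpos"].round(3), proj(w,[.511,.166,.067]))
E
```

```text
[ 0.248  0.189  1.624 -0.008  1.325 -0.913] [304.34158178 222.11211715]
```

View pics/w1.png

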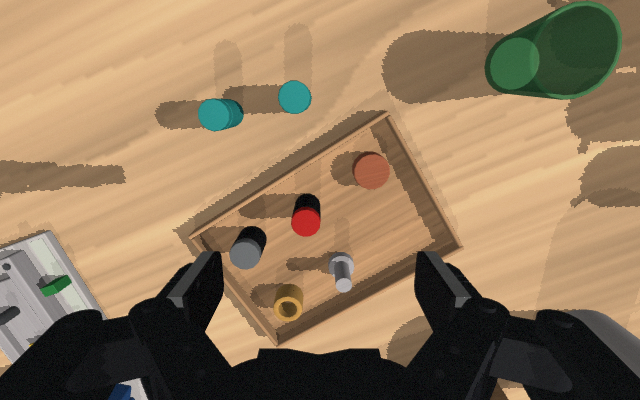

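Request:
step_arm([
  {"grip": 0.75,"delta_pos": [0.003,-0.003,-0.004],"twist": -7},
  {"grip": 0.75,"delta_pos": [0.003,-0.003,-0.004],"twist": -7},
  {"grip": 0.75,"delta_pos": [0.003,-0.003,-0.004],"twist": -7},
  {"grip": 0.75,"delta_pos": [0.003,-0.003,-0.004],"twist": -7},
  {"grip": 0.75,"delta_pos": [0.003,-0.003,-0.004],"twist": -7},
  {"grip": 0.75,"delta_pos": [0.003,-0.003,-0.004],"twist": -7},
  {"grip": 0.75,"delta_pos": [0.003,-0.003,-0.004],"twist": -7},
  {"grip": 0.75,"delta_pos": [0.003,-0.003,-0.004],"twist": -7},
  {"grip": 0.75,"delta_pos": [0.003,-0.003,-0.004],"twist": -7},
  {"grip": 0.75,"delta_pos": [0.003,-0.003,-0.004],"twist": -7},
])

```text
clock: 1.87
position: [0.5052, 0.1691, 0.1908]
ee_rot: [-0.485, -0.515, -0.485, 0.515]
contact_force: [-1.3, -0.5, -0.6]
width: 0.0647
```

Wrist view: the red cap is at (306,222), as predicted (304,222), with the grey foot at (246,254). Now a second wrist view to triangulate, from after the turn.

```bash
python3 - <<'E'
from h import *
import pickle
w1=pickle.load(open("w1.pkl","rb")); w=shot("wrist"); pickle.dump(w,open("w2.pkl","wb")); save(w,"w2.png")
S=pickle.load(open("S0.pkl","rb"))
def red(s):
    h=cv2.cvtColor(s["img"],cv2.COLOR_RGB2HSV).astype(int); m=(((h[...,0]<4)|(h[...,0]>176))&(h[...,1]>200)&(h[...,2]>150)).astype(np.uint8)
    n,l,st,c=cv2.connectedComponentsWithStats(m); i=1+np.argmax(st[1:,4]); 
    cn=max(cv2.findContours((l==i).astype(np.uint8),0,1)[0],key=len); e=cv2.fitEllipse(cn); print(st[i],c[i],e); return e[0]
a,b=red(w1),red(w)
p=tri((w1,*a),(w,*b)); print(p,"reproj",proj(w1,p),proj(w,p)); print(onz(w1,*a,.067),onz(w,*b,.067),w["c"])
s=manip.get_state();print(s["position"],s["width"])
E
```

```text
[292 210  28  26 428] [305.52570093 222.64485981] ((305.5389709472656, 222.78872680664062), (24.18992805480957, 26.672163009643555), 104.75621795654297)
[311 175  34  33 707] [327.34229137 191.3903819 ] ((327.2935791015625, 190.87530517578125), (31.490570068359375, 32.237831115722656), 32.731719970703125)
[0.5128207  0.16652192 0.06479028] reproj [305.63273816 222.70986615] [327.33685925 191.01328916]
[0.51213264 0.16681383 0.067     ] [0.5127671  0.16724365 0.067     ] [0.50999061 0.23913506 0.33276294]
[0.5053831  0.16842342 0.18999477] 0.0641188490591931
```

Request:
step_arm([
  {"grip": 0.75,"delta_pos": [0.007,-0.0015,-0.02],"twist": 0},
  {"grip": 0.75,"delta_pos": [0,0,-0.025],"twist": 0},
  {"grip": 0.75,"delta_pos": [0,0,-0.025],"twist": 0},
  {"grip": 0.75,"delta_pos": [0,0,-0.025],"twist": 0},
  {"grip": 0.75,"delta_pos": [0,0,-0.02],"twist": 0},
  {"grip": 0.75,"delta_pos": [0,0,-0.02],"twist": 0},
  {"grip": 0.75,"delta_pos": [0,0,-0.015],"twist": 0},
  {"grip": 0.75,"delta_pos": [0,0,-0.01],"twist": 0},
  {"grip": 0.75,"delta_pos": [0,0,-0.005],"twist": 0},
  {"grip": 0.75,"delta_pos": [0,0,0],"twist": 0},
])

```text
clock: 2.75
position: [0.5118, 0.1675, 0.0255]
ee_rot: [-0.486, -0.512, -0.487, 0.514]
contact_force: [-0.6, -0.6, 0.3]
width: 0.0643
```

Request:
step_arm([
  {"grip": 0.3,"delta_pos": [0,0,0],"twist": 0},
  {"grip": 0.3,"delta_pos": [0,0,0],"twist": 0},
  {"grip": 0.2,"delta_pos": [0,0,0],"twist": 0},
  {"grip": 0.1,"delta_pos": [0,0,0],"twist": 0},
  {"grip": 0,"delta_pos": [0,0,0],"twist": 0},
  {"grip": 0,"delta_pos": [0,0,0],"twist": 0},
], force=60)

```text
clock: 3.25
position: [0.5131, 0.1677, 0.0274]
ee_rot: [0.487, 0.514, 0.486, -0.513]
contact_force: [-1.4, 0.3, 6.1]
width: 0.0285
```

Request:
step_arm([
  {"grip": 0,"delta_pos": [0,0,0.01],"twist": 0},
  {"grip": 0,"delta_pos": [0,0,0.02],"twist": 0},
  {"grip": 0,"delta_pos": [0,0,0.03],"twist": 0},
  {"grip": 0,"delta_pos": [0,0,0.03],"twist": 0},
  {"grip": 0,"delta_pos": [0,0,0.03],"twist": 0},
  {"grip": 0,"delta_pos": [0,0,0.02],"twist": 0},
  {"grip": 0,"delta_pos": [0,0,0],"twist": 0},
])

```text
clock: 3.83
position: [0.5154, 0.1681, 0.1716]
ee_rot: [0.488, 0.516, 0.484, -0.51]
contact_force: [1.3, 0.7, -1.0]
width: 0.0289
```

```bash
python3 - <<'E'
from h import *
import pickle
w=shot("wrist"); s=shot("side"); t=shot("top"); pickle.dump((w,s,t),open("S3.pkl","wb"))
a=w["img"]; b=cv2.resize(s["img"][100:350,200:600],(640,400),interpolation=cv2.INTER_CUBIC)
m=np.vstack([a[100:],b])[:,:,::-1][:600]
cv2.imwrite("pics/m3.png",np.ascontiguousarray(np.vstack([a[100:],b[:300]])[:,:,::-1]))
st=manip.get_state();print(st["position"],st["contact_force"],st["width"])
E
```

```text
[0.51151497 0.1673045  0.16566254] [-1.2848492  -0.97274737 -1.91363241] 0.02866956469882557
```

View pics/m3.png

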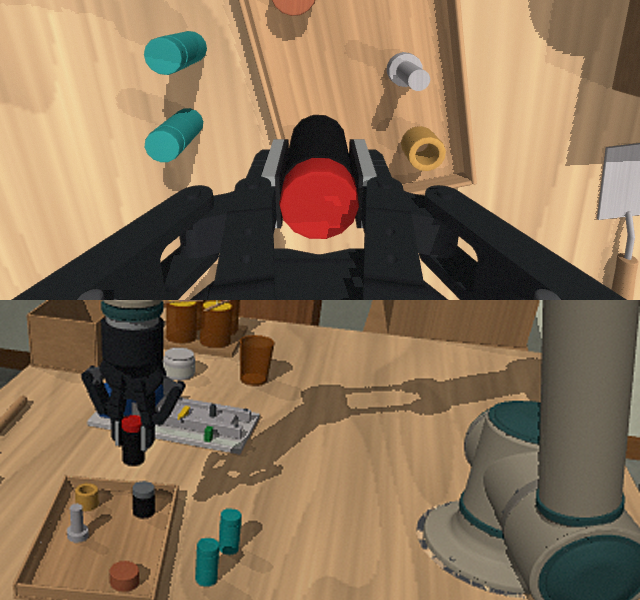

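The knob is held upright: red cap at wrist (319,300), hanging level in the side view, and the other fittings are standing where they were. Moving to the near side of the nest to measure the stud from two places.

Request:
step_arm([
  {"grip": 0,"delta_pos": [-0.002,-0.025,0.002],"twist": 0},
  {"grip": 0,"delta_pos": [-0.002,-0.03,0.002],"twist": 0},
  {"grip": 0,"delta_pos": [-0.002,-0.03,0.002],"twist": 0},
  {"grip": 0,"delta_pos": [-0.002,-0.03,0.002],"twist": 0},
  {"grip": 0,"delta_pos": [-0.002,-0.03,0.002],"twist": 0},
  {"grip": 0,"delta_pos": [-0.002,-0.03,0],"twist": 0},
  {"grip": 0,"delta_pos": [-0.002,-0.03,0],"twist": 0},
  {"grip": 0,"delta_pos": [-0.002,-0.025,0],"twist": 0},
  {"grip": 0,"delta_pos": [-0.002,-0.01,0],"twist": 0},
  {"grip": 0,"delta_pos": [0,0,0],"twist": 0},
])

```text
clock: 4.82
position: [0.493, -0.0741, 0.1746]
ee_rot: [-0.485, -0.513, -0.487, 0.515]
contact_force: [-0.5, 0.8, -0.2]
width: 0.0286
```

```bash
python3 - <<'E'
from h import *
import pickle
w=shot("wrist"); pickle.dump(w,open("w4.pkl","wb")); save(w,"w4.png")
s=manip.get_state();print(s["position"],s["qpos"].round(3),proj(w,[.488,-.213,.052]),proj(w,[.540,-.167,.039]),proj(w,[.48,-.149,.036]))
E
```

```text
[ 0.49334236 -0.07251581  0.17484027] [-2.860e-01  2.040e-01  1.752e+00  1.000e-03  1.189e+00 -2.300e-01] [321.66674889 329.58847325] [373.26193644 277.38488132] [309.57201821 262.01777556]
```

View pics/w4.png

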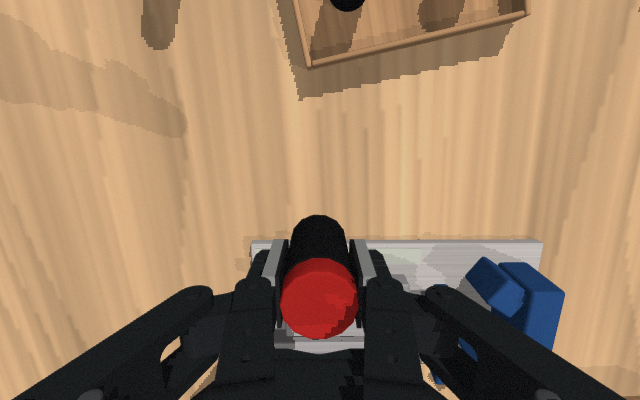

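Here the held knob (cap at (319,299)) hides the slide; only the plate edge and V block show. The camera looks past the hand on the +y side, so I view the stud from beyond the nest (-y), at two places.

Request:
step_arm([
  {"grip": 0,"delta_pos": [0,-0.02,0],"twist": 0},
  {"grip": 0,"delta_pos": [0,-0.03,0],"twist": 0},
  {"grip": 0,"delta_pos": [0,-0.03,0],"twist": 0},
  {"grip": 0,"delta_pos": [0,-0.03,0],"twist": 0},
  {"grip": 0,"delta_pos": [0,-0.03,0],"twist": 0},
  {"grip": 0,"delta_pos": [0,-0.03,0],"twist": 0},
  {"grip": 0,"delta_pos": [0,-0.02,0],"twist": 0},
  {"grip": 0,"delta_pos": [0,-0.01,0],"twist": 0},
  {"grip": 0,"delta_pos": [0,0,0],"twist": 0},
  {"grip": 0,"delta_pos": [0,0,0],"twist": 0},
])

```text
clock: 5.7
position: [0.4944, -0.2707, 0.1757]
ee_rot: [0.486, 0.514, 0.487, -0.513]
contact_force: [0.2, 0.1, -1.4]
width: 0.0288
```

```bash
python3 - <<'E'
from h import *
import pickle
w=shot("wrist"); pickle.dump(w,open("w5.pkl","wb")); save(w,"w5.png")
s=manip.get_state();print(s["position"],proj(w,[.488,-.213,.052]),proj(w,[.540,-.167,.039]),proj(w,[.48,-.149,.036]))
E
```

```text
[ 0.49435336 -0.27031101  0.17583439] [306.38758032 120.14879645] [368.75992985  56.2806667 ] [291.87608169  36.59333329]
```

View pics/w5.png

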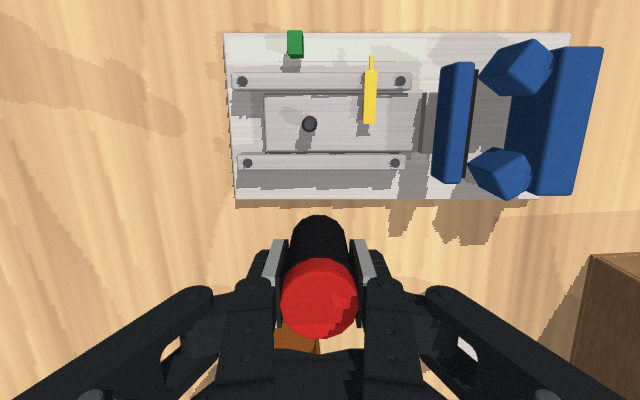

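Request:
step_arm([
  {"grip": 0,"delta_pos": [0.01,0.005,0],"twist": 0},
  {"grip": 0,"delta_pos": [0.015,0.005,0.01],"twist": 0},
  {"grip": 0,"delta_pos": [0.015,0.005,0.02],"twist": 0},
  {"grip": 0,"delta_pos": [0.01,0.005,0.02],"twist": 0},
  {"grip": 0,"delta_pos": [0,0,0.01],"twist": 0},
  {"grip": 0,"delta_pos": [0,0,0],"twist": 0},
  {"grip": 0,"delta_pos": [0,0,0],"twist": 0},
])

```text
clock: 6.33
position: [0.5442, -0.2515, 0.2363]
ee_rot: [-0.487, -0.513, -0.487, 0.513]
contact_force: [0.5, 0.3, -1.0]
width: 0.0287
```

```bash
python3 - <<'E'
from h import *
import pickle
w=shot("wrist"); pickle.dump(w,open("w6.pkl","wb")); save(w,"w6.png")
s=manip.get_state();print(s["position"],proj(w,[.488,-.213,.052]),proj(w,[.540,-.167,.039]),proj(w,[.48,-.149,.036]))
E
```

```text
[ 0.54347927 -0.25157393  0.23550333] [259.79401827 139.12911018] [309.61405978  88.05581466] [247.86324007  72.3324313 ]
```

The nest is plain here: stud at (309,124), pointer tip at (371,57), green index at (295,44), rails level.

```bash
python3 - <<'E'
from h import *
import pickle
W=[pickle.load(open(f"w{i}.pkl","rb")) for i in (5,6)]
def comp(m,near):
    n,l,st,c=cv2.connectedComponentsWithStats(m.astype(np.uint8)); 
    i=min((i for i in range(1,n) if st[i,4]>12),key=lambda i:np.hypot(*(c[i]-near))); return np.argwhere(l==i)[:,::-1].astype(float),c[i],st[i]
D=[]
for w in W:
    h=cv2.cvtColor(w["img"],cv2.COLOR_RGB2HSV).astype(int); H,Sx,V=h[...,0],h[...,1],h[...,2]
    st,cs,_=comp(V<62,proj(w,[.488,-.213,.052])); print("stud",cs,_)
    y,cy,s=comp((H>20)&(H<33)&(Sx>180)&(V>120),proj(w,[.54,-.17,.039])); print("yel",cy,s)
    g,cg,s=comp((H>50)&(H<80)&(Sx>150),proj(w,[.48,-.149,.036])); print("grn",cg,s)
    tip=y[y[:,1]<=y[:,1].min()+2].mean(0); print("tip",tip)
    # green top face: brighter part
    vv=np.array([V[int(b),int(a)] for a,b in g]); th=(vv.max()+vv.min())/2; gt=g[vv>th]; print("gtop",gt.mean(0),len(gt),gt.min(0),gt.max(0), vv.min(),vv.max())
    D.append((cs,tip,gt.mean(0),cg,cy))
for k,n,z in ((0,"stud",.05),(1,"tip",.039),(2,"gtop",.036),(3,"g",.03)):
    print(n,tri((W[0],*D[0][k]),(W[1],*D[1][k])).round(4),[onz(W[i],*D[i][k],z).round(4) for i in (0,1)])
for n,p in [("plate",[(223,33),(571,34),(542,199),(236,199)])]:
    print([onz(W[0],*q,.012).round(4) for q in p])
a,b=onz(W[0],243,80.5,.034),onz(W[0],400,80.5,.034)
print("rail screws",[onz(W[0],*q,.034).round(4) for q in [(242,81),(400,81),(248,163),(395,163)]])
# knob cap in tool
for w in W:
    h=cv2.cvtColor(w["img"],cv2.COLOR_RGB2HSV).astype(int); m=(((h[...,0]<4)|(h[...,0]>176))&(h[...,1]>200)&(h[...,2]>100)); r,c,s=comp(m,(319,298)); print(c,s)
    print([onz(w,*c,(.1758 if w is W[0] else .2355)+dz).round(4) for dz in (.035,.04,.045)])
E
```

```text
stud [308.61666667 126.18333333] [302 119  15  13  60]Traceback (most recent call last):
  File "<stdin>", line 11, in <module>
  File "<stdin>", line 6, in comp
ValueError: min() iterable argument is empty
```

```bash
cat > m.py <<'E'
from h import *
import pickle
W=[pickle.load(open(f"w{i}.pkl","rb")) for i in (5,6)]
def comp(m,near):
    n,l,st,c=cv2.connectedComponentsWithStats(m.astype(np.uint8)); 
    i=min((i for i in range(1,n) if st[i,4]>12),key=lambda i:np.hypot(*(c[i]-near))); return np.argwhere(l==i)[:,::-1].astype(float),c[i],st[i]
h=cv2.cvtColor(W[0]["img"],cv2.COLOR_RGB2HSV); print(h[100,370],h[62,371],h[36,295],h[50,295]); print(h[115:136,309,2],h[124,298:322,2])
D=[]
for w in W:
    h=cv2.cvtColor(w["img"],cv2.COLOR_RGB2HSV).astype(int); H,Sx,V=h[...,0],h[...,1],h[...,2]
    st,cs,_=comp(V<75,proj(w,[.488,-.213,.052])); print("stud",cs,_)
    y,cy,s=comp((H>18)&(H<36)&(Sx>150)&(V>150),proj(w,[.54,-.18,.039])); print("yel",cy,s)
    g,cg,s=comp((H>45)&(H<85)&(Sx>120),proj(w,[.48,-.149,.036])); print("grn",cg,s)
    tip=y[y[:,1]<=y[:,1].min()+2].mean(0); print("tip",tip)
    vv=np.array([V[int(b),int(a)] for a,b in g]); th=(vv.max()+vv.min())/2; gt=g[vv>th]; print("gtop",gt.mean(0),len(gt),gt.min(0),gt.max(0), vv.min(),vv.max())
    D.append((cs,tip,gt.mean(0),cg,cy))
for k,n,z in ((0,"stud",.05),(1,"tip",.039),(2,"gtop",.036),(3,"g",.03)):
    print(n,tri((W[0],*D[0][k]),(W[1],*D[1][k])).round(4),[onz(W[i],*D[i][k],z).round(4) for i in (0,1)])
print("plate",[onz(W[0],*q,.012).round(4) for q in [(223,33),(571,34),(542,199),(236,199)]])
print("rail screws",[onz(W[0],*q,.034).round(4) for q in [(242,81),(400,81),(248,163),(395,163)]])
for w in W:
    h=cv2.cvtColor(w["img"],cv2.COLOR_RGB2HSV).astype(int); m=(((h[...,0]<4)|(h[...,0]>176))&(h[...,1]>200)&(h[...,2]>100)); r,c,s=comp(m,(319,298)); print(c,s)
    print([onz(w,*c,(.1758 if w is W[0] else .2355)+dz).round(4) for dz in (.035,.04,.045)])
E
python3 m.py
```

```text
[ 25 170 241] [ 25 170 242] [ 67 149 149] [ 66 151 144]
[137  74  70  69  78  85  80  83  84  86  82  86  84  86  76  49  48  87
 132 128 128] [182 183 182 117  48  43  74  85  85  81  85  86  84  82  82  79  59  53
  51 157 200 199 200 201]
stud [309.02678571 123.625     ] [302 116  15  16 112]
yel [369.57247438  94.19033675] [363  56  14  68 683]
grn [295.06075949  43.87848101] [288  31  15  27 395]
tip [371.  57.]
gtop [294.5  42. ] 322 [288.  31.] [301.  53.] 68 151
stud [264.84 140.51] [257 135  15  13 100]
yel [311.89901478 117.82758621] [307  88  10  53 406]
grn [252.00729927  77.12408759] [245  68  16  19 274]
tip [311.5  89. ]
gtop [250.25373134  76.58706468] 201 [245.  68.] [256.  85.] 70 154
stud [ 0.4892 -0.2169  0.03  ] [array([ 0.4899, -0.2159,  0.05  ]), array([ 0.4925, -0.2148,  0.05  ])]
tip [ 0.5418 -0.1678  0.0396] [array([ 0.5418, -0.1676,  0.039 ]), array([ 0.5418, -0.168 ,  0.039 ])]
gtop [ 0.4818 -0.153   0.0354] [array([ 0.4818, -0.153 ,  0.036 ]), array([ 0.4819, -0.153 ,  0.036 ])]
g [ 0.4815 -0.1527  0.0254] [array([ 0.4818, -0.1534,  0.03  ]), array([ 0.4825, -0.1532,  0.03  ])]
plate [array([ 0.4198, -0.1386,  0.012 ]), array([ 0.7166, -0.1553,  0.012 ]), array([ 0.712 , -0.3021,  0.012 ]), array([ 0.4126, -0.2863,  0.012 ])]
rail screws [array([ 0.4363, -0.1797,  0.034 ]), array([ 0.5662, -0.1866,  0.034 ]), array([ 0.4335, -0.2478,  0.034 ]), array([ 0.5629, -0.2547,  0.034 ])]
[319.55457699 297.47958367] [ 280  258   78   81 3747]
[array([ 0.4953, -0.2709,  0.2108]), array([ 0.4954, -0.2676,  0.2158]), array([ 0.4956, -0.2643,  0.2208])]
[319.75099867 297.67723036] [ 280  258   78   81 3755]
[array([ 0.545 , -0.2523,  0.2705]), array([ 0.5452, -0.249 ,  0.2755]), array([ 0.5453, -0.2458,  0.2805])]
```

Pointer tip (0.5418, -0.1677, 0.0396) and index top (0.4818, -0.153, 0.0354) agree with the heights given; yaw is about -3.1° and the travel needed about 60.7 mm. The stud from view 5 and from the pointer geometry agrees at about (0.4893, -0.2167). Going above it, then measuring the knob's offset in the hand.

Request:
step_arm([
  {"grip": 0,"delta_pos": [-0.015,0.009,-0.01],"twist": 0},
  {"grip": 0,"delta_pos": [-0.015,0.009,-0.02],"twist": 0},
  {"grip": 0,"delta_pos": [-0.015,0.009,-0.02],"twist": 0},
  {"grip": 0,"delta_pos": [-0.01,0.0085,-0.025],"twist": 0},
  {"grip": 0,"delta_pos": [0,0,-0.025],"twist": 0},
  {"grip": 0,"delta_pos": [0,0,-0.02],"twist": 0},
  {"grip": 0,"delta_pos": [0,0,-0.01],"twist": 0},
  {"grip": 0,"delta_pos": [0,0,-0.005],"twist": 0},
  {"grip": 0,"delta_pos": [0,0,0],"twist": 0},
  {"grip": 0,"delta_pos": [0,0,0],"twist": 0},
])

```text
clock: 7.22
position: [0.4898, -0.2174, 0.1017]
ee_rot: [0.487, 0.513, 0.486, -0.513]
contact_force: [-0.3, -0.0, -1.2]
width: 0.0287
```

```bash
python3 - <<'E'
from h import *
import pickle
w5=pickle.load(open("w5.pkl","rb"))
print("far rim",onz(w5,319.2,339,.1758+.0405),"x centre",onz(w5,319,300,.1758+.0405))
P=[]
s=shot("side");P.append(manip.get_state()["position"]);t=shot("top");P.append(manip.get_state()["position"]);w=shot("wrist");P.append(manip.get_state()["position"]);pickle.dump((s,t,w),open("S7.pkl","wb"))
print(np.array(P).round(4))
print(proj(s,[.4893,-.2167,.052]),proj(s,[.4893,-.2167,.028]))
x,y=proj(s,[.4893,-.2167,.06]).astype(int)
c=cv2.resize(s["img"][y-50:y+50,x-65:x+65],None,fx=6,fy=6,interpolation=cv2.INTER_CUBIC); cv2.imwrite("pics/s7.png",c[:,:,::-1]); print(x-65,y-50)
E
```

```text
far rim [ 0.49439051 -0.28485879  0.2163    ] x centre [ 0.49519484 -0.26828157  0.2163    ]
[[ 0.4901 -0.2176  0.1022]
 [ 0.4903 -0.2176  0.1024]
 [ 0.4903 -0.2176  0.1024]]
[332.70473643 164.73869412] [332.3015317  171.88944645]
267 112
```

View pics/s7.png

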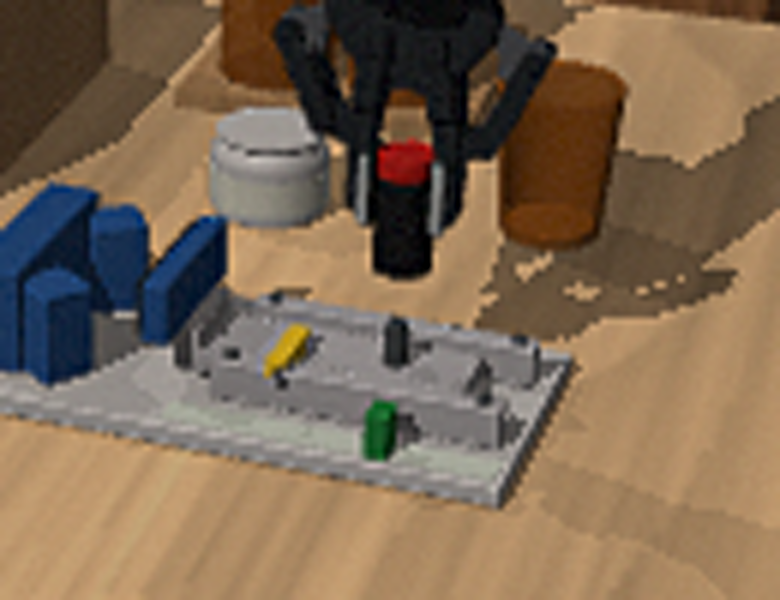

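Side crop: the knob bottom centre at (401,270) is directly above the stud at (397,340), with the pointer at (290,350) and green at (380,430). A small correction, then descend, watching the force.

Request:
step_arm([
  {"grip": 0,"delta_pos": [-0.001,0.001,-0.006],"twist": 0},
  {"grip": 0,"delta_pos": [0,0,-0.008],"twist": 0},
  {"grip": 0,"delta_pos": [0,0,-0.008],"twist": 0},
  {"grip": 0,"delta_pos": [0,0,-0.006],"twist": 0},
  {"grip": 0,"delta_pos": [0,0,-0.004],"twist": 0},
  {"grip": 0,"delta_pos": [0,0,-0.003],"twist": 0},
  {"grip": 0,"delta_pos": [0,0,0],"twist": 0},
  {"grip": 0,"delta_pos": [0,0,0],"twist": 0},
])

```text
clock: 8.03
position: [0.4884, -0.216, 0.0661]
ee_rot: [-0.486, -0.513, -0.486, 0.513]
contact_force: [0.4, -0.6, -0.9]
width: 0.0287
```

No contact force, and the underside is below the stud's top: it has entered. Continue.

Request:
step_arm([
  {"grip": 0,"delta_pos": [0,0,-0.005],"twist": 0},
  {"grip": 0,"delta_pos": [0,0,-0.005],"twist": 0},
  {"grip": 0,"delta_pos": [0,0,-0.003],"twist": 0},
  {"grip": 0,"delta_pos": [0,0,-0.002],"twist": 0},
  {"grip": 0,"delta_pos": [0,0,0],"twist": 0},
])

```text
clock: 8.45
position: [0.4882, -0.2158, 0.0508]
ee_rot: [-0.486, -0.513, -0.487, 0.513]
contact_force: [-0.2, -0.2, -0.7]
width: 0.0288
```

Request:
step_arm([
  {"grip": 0,"delta_pos": [0,0,-0.001],"twist": 0},
  {"grip": 0,"delta_pos": [0,0,-0.001],"twist": 0},
  {"grip": 0,"delta_pos": [0,0,0],"twist": 0},
  {"grip": 0,"delta_pos": [0,0,0],"twist": 0},
])

```text
clock: 8.78
position: [0.4885, -0.216, 0.0504]
ee_rot: [0.487, 0.513, 0.486, -0.513]
contact_force: [-0.4, 1.4, 5.6]
width: 0.0289
```

Contact at a z matching the slide top (underside ≈ 0.029). I press a little harder to confirm.

Request:
step_arm([
  {"grip": 0,"delta_pos": [0,0,-0.001],"twist": 0},
  {"grip": 0,"delta_pos": [0,0,-0.001],"twist": 0},
  {"grip": 0,"delta_pos": [0,0,0],"twist": 0},
  {"grip": 0,"delta_pos": [0,0,0],"twist": 0},
  {"grip": 0,"delta_pos": [0,0,0],"twist": 0},
])

```text
clock: 9.2
position: [0.4885, -0.2161, 0.0503]
ee_rot: [0.487, 0.513, 0.486, -0.513]
contact_force: [-5.3, 2.2, 19.6]
width: 0.0289
```

```bash
python3 - <<'E'
from h import *
s=shot("side"); st=manip.get_state(); print(st["position"],st["contact_force"])
x,y=332,162
c=cv2.resize(s["img"][y-50:y+50,x-65:x+65],None,fx=6,fy=6,interpolation=cv2.INTER_CUBIC); cv2.imwrite("pics/s8.png",c[:,:,::-1])
h=cv2.cvtColor(s["img"],cv2.COLOR_RGB2HSV).astype(int)
m=((h[...,0]<4)|(h[...,0]>176))&(h[...,1]>180)&(h[...,2]>80); m[:,:300]=0;m[:,360:]=0;m[:120]=0;m[200:]=0
r=np.argwhere(m)[:,::-1]; print("cap",len(r),r.mean(0),"expect",proj(s,[.4887,-.216,.09]),proj(s,[.4887,-.216,.078]))
E
```

```text
[ 0.48852492 -0.21612419  0.05032755] [-4.63666592  3.00850744 19.14571274]
cap 56 [333.46428571 154.91071429] expect [333.50397984 153.25354633] [333.29423298 156.96018517]
```

View pics/s8.png

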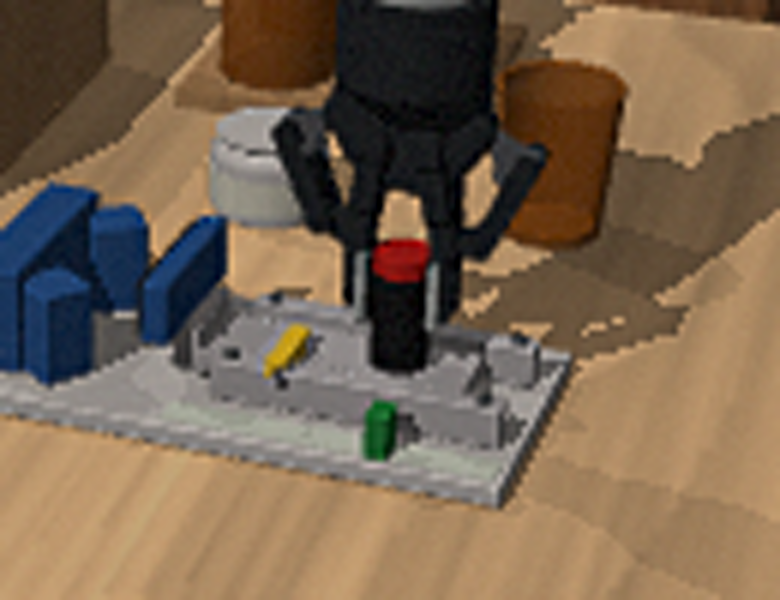

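Seated: knob bottom on the slide, cap centroid (333.5,154.9) where a fully-down knob should be, 19 N downward. I ease the push a bit and pull along nest -x (-0.9985, +0.054).

Request:
step_arm([
  {"grip": 0,"delta_pos": [0,0,0.002],"twist": 0},
  {"grip": 0,"delta_pos": [-0.004,0.0002,0],"twist": 0},
  {"grip": 0,"delta_pos": [-0.008,0.0004,0],"twist": 0},
  {"grip": 0,"delta_pos": [-0.01,0.0006,0],"twist": 0},
  {"grip": 0,"delta_pos": [-0.01,0.0005,0],"twist": 0},
  {"grip": 0,"delta_pos": [-0.01,0.0005,0],"twist": 0},
  {"grip": 0,"delta_pos": [-0.008,0.0004,0],"twist": 0},
  {"grip": 0,"delta_pos": [-0.004,0.0002,0],"twist": 0},
  {"grip": 0,"delta_pos": [0,0,0],"twist": 0},
  {"grip": 0,"delta_pos": [0,0,0],"twist": 0},
], force=80)

```text
clock: 10.08
position: [0.438, -0.214, 0.0505]
ee_rot: [0.488, 0.516, 0.483, -0.512]
contact_force: [7.3, 2.1, 2.5]
width: 0.0285
```

```bash
cat > chk.py <<'E'
import sys
from h import *
s,t=shot("side"),shot("top"); st=manip.get_state(); print(st["position"].round(4),st["contact_force"].round(1),st["width"])
def pts(w,lo,hi,smin,vmin,box):
    h=cv2.cvtColor(w["img"],cv2.COLOR_RGB2HSV).astype(int); m=(h[...,0]>lo)&(h[...,0]<hi)&(h[...,1]>smin)&(h[...,2]>vmin)
    z=np.zeros_like(m);x0,y0,x1,y1=box;z[y0:y1,x0:x1]=m[y0:y1,x0:x1];return np.argwhere(z)[:,::-1].astype(float)
ex=np.array([.9985,-.0541,0])
for n,w,box in(("top",t,(355,135,412,235)),("side",s,(250,140,370,200))):
    y=pts(w,20,34,150,110,box); g=pts(w,45,85,110,40,box)
    tip=y[np.argsort(y[:,0])[:3]].mean(0) if n=="top" else y[np.argsort(-y[:,1])[:4]].mean(0)
    T=onz(w,*tip,.039); C=onz(w,*y.mean(0),.039); G=onz(w,*g.mean(0),.036 if n=="top" else .026)
    print(n,len(y),len(g),"tip",tip,T.round(4),"bar",C.round(4),"idx",G.round(4),"remaining",((T-G)@ex).round(4),((C-G)@ex).round(4))
x,y=332,162
c=np.hstack([cv2.resize(s["img"][y-40:y+50,x-50:x+50],(400,360),interpolation=cv2.INTER_CUBIC),cv2.resize(t["img"][140:230,345:445],(400,360),interpolation=cv2.INTER_CUBIC)]); cv2.imwrite("pics/"+sys.argv[1],c[:,:,::-1])
E
python3 chk.py k9.png
```

```text
[ 0.4383 -0.214   0.0505] [7.3 2.3 3.1] 0.028183689089976663
top 37 14 tip [371.33333333 204.66666667] [ 0.4921 -0.1738  0.039 ] bar [ 0.4911 -0.1935  0.039 ] idx [ 0.481  -0.1492  0.036 ] remaining 0.0124 0.0125
side 27 37 tip [327.25 175.75] [ 0.4934 -0.1677  0.039 ] bar [ 0.4914 -0.1909  0.039 ] idx [ 0.4814 -0.151   0.026 ] remaining 0.0128 0.0121
```

View pics/k9.png

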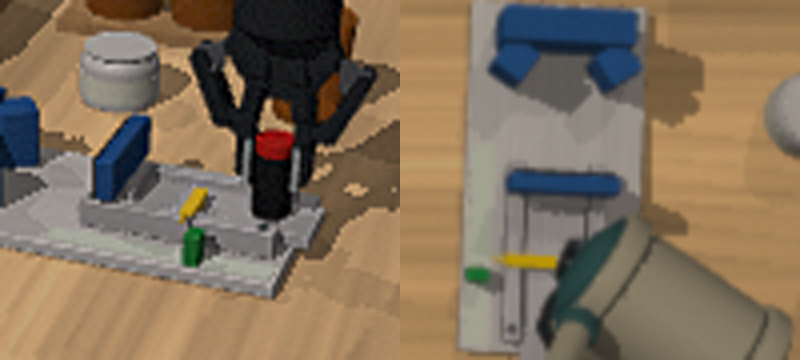

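Side and top crops show the slide out, knob upright and seated, with the pointer 12–13 mm short of the green block in both views (12.1–12.8 mm). Pulling 12.4 mm more.

Request:
step_arm([
  {"grip": 0,"delta_pos": [-0.004,0.0002,0],"twist": 0},
  {"grip": 0,"delta_pos": [-0.004,0.0002,0],"twist": 0},
  {"grip": 0,"delta_pos": [-0.003,0.0002,0],"twist": 0},
  {"grip": 0,"delta_pos": [-0.0014,0.0001,0],"twist": 0},
  {"grip": 0,"delta_pos": [0,0,0],"twist": 0},
  {"grip": 0,"delta_pos": [0,0,0],"twist": 0},
  {"grip": 0,"delta_pos": [0,0,0],"twist": 0},
  {"grip": 0,"delta_pos": [0,0,0],"twist": 0},
])

```text
clock: 10.85
position: [0.4264, -0.2134, 0.0505]
ee_rot: [0.489, 0.516, 0.483, -0.512]
contact_force: [8.1, 4.4, 2.6]
width: 0.0284
```

```bash
python3 chk.py k10.png; python3 - <<'E'
from h import *
w=shot("wrist"); save(w,"w10.png")
E
```

```text
[ 0.4264 -0.2134  0.0505] [8.8 3.2 2.4] 0.02889541380821261
top 42 15 tip [369. 208.] [ 0.481  -0.1659  0.039 ] bar [ 0.4798 -0.1905  0.039 ] idx [ 0.4812 -0.1497  0.036 ] remaining 0.0007 0.0008
side 25 37 tip [331.75 176.25] [ 0.4802 -0.1689  0.039 ] bar [ 0.4796 -0.1896  0.039 ] idx [ 0.4814 -0.151   0.026 ] remaining -0.0003 0.0003
```

View pics/k10.png

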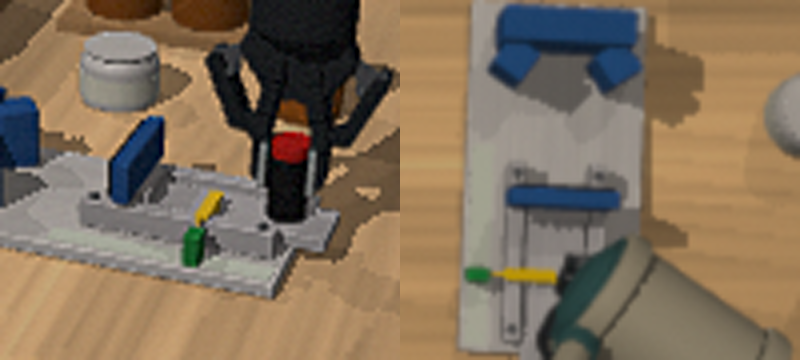

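The pointer is level with the green block in both views (within 1 mm), the knob is upright and down, and about 8 N is held against the spring. Handing in.

```bash
python3 - <<'E'
from rig import manip
s=manip.get_state(); print(s["clock"],s["position"],s["contact_force"],s["width"],abs(s["qd"]).max()); print(manip.sign_off())
E
```

```text
11.0 [ 0.42644629 -0.21340206  0.05048735] [8.76421321 3.70936222 2.66299185] 0.0285356475395168 0.0018406929567057017
the job is handed in; nothing more can be done
None
```

I took the red-capped knob from the tray and pushed it fully down on the stud. I then pulled the slide out about 60 mm to the green index block and handed the job in at 11.0 s, still gripping the knob against the spring.

- **Seating:** The knob met the slide at its flat top and took about 19 N of push. The cap then sat where a fully-down knob's should in the side view.
- **Final position:** The pointer is within 1 mm of the middle of the green block in both the side and top views. The knob is upright and down, the arm is still, and the wrist reads about 9 N along the pull.
- **Bystanders:** I did not re-measure them at the end. The fittings stood unchanged right after the knob was lifted out, and the tin and amber jar looked undisturbed in the side crops.
- **Disagreement:** Triangulating the stud from the two wrist views gave a height of 30 mm, too low for its top at about 52 mm, most likely because of shadow in the second view. I used the first view, the rail midline and the pointer's known offset instead. These agreed to about 2 mm, and the knob went on without contact force.

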